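# Empty the used cuvettes and hold the sharps bin open

## Robot

A 6-joint arm with a two-finger parallel gripper is mounted at the origin on the work surface. World frame = base frame: x ahead of the robot, y to its left, z up, the work surface at z = 0. Lengths are in m, angles in rad, forces in N, time in s.
With the tool pointing down it reaches from about 0.3 to 0.775 m from the base axis. Payload 14.6 kg.
Tool frame: the origin (TCP) lies on the centre line of the jaws, within the pads' length; the fingertips stand 19 mm ahead of it and the grasp point (between the pads) is the TCP; z points along the fingers, y is the line along which they close (so a half turn about z gives the same grasp; the last joint's range is limited). The gripper opens to 94 mm and grips with 3 to 60 N. Pads are 16 mm wide; open, the fingers measure 119 mm over their backs; the gripper's body (75 mm by 177 mm) begins 78 mm behind the grasp point.
Start: joints at [1.281, 0.3, 1.521, -0, 1.321, -0.067], TCP at [0.122, 0.536, 0.224] pointing down, gripper open.
Joint ranges: [-3.03, 3.03], [-0.79, 2.21], [0.23, 2.52], [-1.04, 4.18], [0, 3.07], [-2.55, 2.55]. Speed limits (rad/s): [2.22, 2.22, 2.57, 3.14, 3.14, 3.14].

## Interface

Orientations are given as [roll, pitch, yaw] about the fixed x, y, z axes, in that order (R = Rz(yaw) Ry(pitch) Rx(roll)).
In Python, from station import get_obs, camera, workorder gives the robot as it stands.
- The arm moves only by the tool play_rows, never from a script. Its argument "motion" is a list that holds one entry, the list of rows, each a list of 7 numbers: the shift along the tool's x, y, z as a fraction of full scale, then the turn, a rotation vector about the tool's x, y, z as a fraction of full scale, then the opening, from -1 (shut) to 1 (fully open). In form: [[[x, y, z, ax, ay, az, grip], ...]]. A call has 1 to 10 rows; each row is the pose to reach, as a shift and turn from the pose commanded when the call began, along the tool's axes at that moment, turning the shorter way round; what a row does not reach only later rows make up. Full scale, the value 1, is 0.25 m for a shift and 2 pi rad for a turn. A row lasts 1/10 s, in which the tool goes at most 50 mm and 8.59 degrees, less where a joint would pass 70% of its speed; a pose out of reach is approached as far as the arm can. A call with a number of a shift or a turn outside -1 to 1 is refused whole. A call with a gripper value outside its range is refused whole. The fingers move at their own pace and stop on an object; "grip_force" is the grip in N (left out, the last holds). Time passes only in rows, so rows that repeat a pose let the fingers close. It gives the time, the measured TCP pose, the force, the opening and the grip force at its end, in the units of the state.
- get_obs(): the state, without advancing time (a new reading comes with each control period).
- camera(name): name is "scene" or "side" or "wrist"; returns a dict with "frame" (400x640x3 uint8, red, green, blue), "z_map" (400x640 float32, m along the optical axis (not along the pixel's ray), 0 where there is no reading), "camera_matrix" (3x3 intrinsics, pixels), "D" ([k1, k2, p1, p2, k3] as OpenCV has them; the pictures are not rectified), "T" (4x4, takes a point from camera to world coordinates); the wrist camera has in their place "T_tool_cam" (4x4, takes a point from camera to tool coordinates, whose origin is the TCP and whose axes are the flange's). Camera axes: x right, y up, looking along -z (the intrinsics and any distortion apply to the point x, -y, -z); pixel columns grow to the right and rows downward; lengths in m; the calibration is good to about 2 mm. A picture is of the moment at which its call begins: read the wrist's pose just before it.
- workorder.hand_in(): hands the job in; it is judged then, once.
The state is a dict: "time_s": time; "qpos": joint angles; "joint_vel": joint speeds; "tau": joint torques, N m; "ee_pos": TCP position; "eef_rot": TCP orientation; "force": force on the tool from outside, world axes, zero at the start; "moment": the same for the moment, N m; "grip_width": finger opening in m; "grip_force": force on a finger pad.
Only numpy, scipy, OpenCV 4.12 (cv2) and the standard library are available. Lean on these libraries where they do the work, as an engineer would, in place of code of your own. Each camera call takes 0.05 s, during which the arm holds its last target. There are 200 camera calls.

## Task

Pick up the grey pouring tray by its blue grip, tip the four used cuvettes off its open end into the small open red bin without the gripper or arm touching them, and lay the empty tray flat back on the bench. Then lift the frosted lid of the big red sharps bin and hold it open at 45 degrees so that I can empty the small bin into it: it falls shut if let go, so finish while still holding it there. Keep the small bin upright and leave the test reader, the glass jar and the blue timer where they stand.

Things in the scene. Friction and masses are not known exactly. Their poses are not given: they have to be found in the camera images.
- tray: grey plastic pouring tray, about 200 g, 170 long (x) x 96 wide (y) mm, floor 4 mm thick, walls 20 mm high and 4 mm thick on both sides and at the -x end; the +x end is open: pour from it. The floor is slippery: cuvettes slide off once it is tipped beyond about 25 degrees. Origin: centre of the underside, z up
- tray_grip (a point): middle of the tray's blue upright grip, in the tray's axes at (-115, 0, +30) mm from its origin. The grip is a flat plate outside the -x wall: 10 mm thick (y), from x = -145 to -85 mm, top 46 mm above the tray's underside; pinch it across its thickness, from above
- tray_spout (a point): middle of the tray's open edge, in the tray's axes at (+85, 0, 0) mm from its origin (underside of the floor)
- cuv1: one of four alike used square cuvettes: amber plastic, white cap at the +x end, 45 long (x) x 12.5 x 12.5 mm, 12 g, slippery; origin at its centre; lies flat on the tray's floor to begin with
- cuv2: one of four alike used square cuvettes: amber plastic, white cap at the +x end, 45 long (x) x 12.5 x 12.5 mm, 12 g, slippery; origin at its centre; lies flat on the tray's floor to begin with
- cuv3: one of four alike used square cuvettes: amber plastic, white cap at the +x end, 45 long (x) x 12.5 x 12.5 mm, 12 g, slippery; origin at its centre; lies flat on the tray's floor to begin with
- cuv4: one of four alike used square cuvettes: amber plastic, white cap at the +x end, 45 long (x) x 12.5 x 12.5 mm, 12 g, slippery; origin at its centre; lies flat on the tray's floor to begin with
- small_bin: small open red bin, loose, about 0.45 kg. Outside at the rim 158 (x) x 178 (y) mm, 99 mm high; mouth 138 (x) x 158 (y) mm, tapering to 122 x 142 mm at the floor, which is 4 mm thick; no lid. Origin: centre of the underside, z up
- big_bin: big red sharps bin, fixed to the bench by a steel bracket. Outside at the rim 152 (x) x 252 (y) mm, rim 168 mm above the bench; bracket 150 x 271 mm at the foot. Its front (-x side, yellow label) faces the robot; the lid is hinged along the back (+x). Origin: centre of the underside, z up
- lid (a joint): hinge of the big bin's frosted lid, rad: 0 = closed (as at the start), grows as the front edge is lifted, stop at 1.9; 45 degrees = 0.785. The lid (156 x 254 mm, 4 mm thick, 0.24 to 0.39 kg) falls shut by its own weight from any angle below about 1.5
- lid_hinge (a point): point on the lid's hinge axis, mid-width, 78 mm behind the big bin's origin (+x) and 169 mm above the bench; the axis runs along the big bin's y. This frame turns with the lid: closed, its axes are the big bin's; x points from the front edge to the hinge, z out of the lid's top
- lid_grip (a point): middle of the lid's white bridge handle: a round bar 12 mm thick along y, its centre 28 mm above the lid's top face, open underneath, between two end posts 96 mm apart. In lid_hinge's frame it lies at (-140, 0, +32) mm, 16 mm behind the front edge. It turns with the lid; the round bar can turn between finger pads
- reader: white test reader with a blue screen, 200 x 98 x 50 mm, leave alone; origin: centre of the underside
- jar: round glass jar with white swabs and a clear lid, 100 mm across, 111 mm high, leave alone; origin: centre of the underside
- timer: round blue timer, 64 mm across, 20 mm high, leave alone; origin: centre of the underside
Not all that is in view belongs to the job. What is shaped like the small_bin but pink or yellow is not meant. Leave any purple look-alike of the tray alone.

How it is judged:
By the outcome, as a careful person would: the job done as asked, in the order asked, and still so for the second after the job is handed in, while the arm keeps its last pose, push and grip.
It also fails if it takes over 67 s, if anything falls off the work surface, if the arm or the gripper's body presses on something with over 40 N, if the wrist force passes 120 N, or if a joint passes its speed limit or range.

## Working session

There is one attempt and no reset: what is moved stays moved. The work goes in short steps, Python scripts to look and compute and a tool call to move; the robot and the scene stay as the last step left them, time stands still between calls to the robot, and variables do not carry over. Pictures are saved under pics/ and viewed, at most 10 in all, crops included, and the job is handed in when it is done.

Besides the shell and the picture viewer there is one more tool, called after "Emit:" as a command line: name --argument value ..., lists and objects as JSON in quotes. play_rows: Moves the arm, as the interface text tells. Its arguments: {"type":"object","properties":{"motion":{"type":"array"},"grip_force":{"type":"number"}},"required":["motion"]}

```bash
mkdir -p pics; cat > h.py <<'E'
import numpy as np,cv2,pickle
from station import get_obs,camera
from scipy.spatial.transform import Rotation as Ro
def grab(n):
    o=get_obs();c=camera(n)
    if 'T' not in c:
        W=np.eye(4);W[:3,:3]=Ro.from_euler('xyz',o['eef_rot']).as_matrix();W[:3,3]=o['ee_pos'];c['T']=W@c['T_tool_cam']
    pickle.dump(c,open(n+'.pkl','wb'));return c
def load(n): return pickle.load(open(n+'.pkl','rb'))
def ray(c,px):
    p=cv2.undistortPoints(np.array(px,float).reshape(-1,1,2),c['camera_matrix'],np.array(c['D'],float)).reshape(-1,2)
    d=np.c_[p[:,0],-p[:,1],-np.ones(len(p))]@c['T'][:3,:3].T
    return c['T'][:3,3],d
def plane(c,px,z):
    o,d=ray(c,px);return o+d*((z-o[2])/d[:,2])[:,None]
def cloud(c):
    h,w=c['z_map'].shape;u,v=np.meshgrid(np.arange(w),np.arange(h))
    o,d=ray(c,np.c_[u.ravel(),v.ravel()]);P=o+d*c['z_map'].reshape(-1,1);return P.reshape(h,w,3)
def save(c,f,crop=None,s=1):
    im=c['frame'][...,::-1]
    if crop: im=im[crop[1]:crop[3],crop[0]:crop[2]]
    cv2.imwrite('pics/'+f,cv2.resize(im,None,fx=s,fy=s,interpolation=cv2.INTER_CUBIC))
E
python3 - <<'E'
from h import *
a=grab('scene');b=grab('side');save(a,'a.png');save(b,'b.png')
o=get_obs();print(o)
for c in(a,b):print(c['T'].round(3).tolist(),c['D'])
E
```

```text
{'time_s': 0.1, 'qpos': array([ 1.28143991e+00,  3.00366240e-01,  1.52150333e+00, -1.42776367e-05,
        1.32073986e+00, -6.65653811e-02]), 'joint_vel': array([-0.00057348, -0.00246219, -0.00194795,  0.00091782, -0.00085969,
        0.0003111 ]), 'tau': array([ 1.66350219e-03, -5.32652414e+01, -3.53278327e+01,  7.09709153e-02,
        2.36094289e-02, -3.73308740e-05]), 'ee_pos': array([0.12144854, 0.5361975 , 0.22397674]), 'eef_rot': array([-3.14057721e+00, -5.38327757e-05,  2.91880513e+00]), 'force': array([ 0.19995723,  0.71426959, -0.12084336]), 'moment': array([-0.07598104,  0.06577455,  0.01297485]), 'grip_force': 0.0, 'grip_width': 0.0938418538192325}
[[0.357, -0.702, 0.615, 1.248], [0.934, 0.261, -0.245, -0.158], [0.011, 0.662, 0.749, 1.0], [0.0, 0.0, 0.0, 1.0]] [0.03166061 0.         0.         0.         0.        ]
[[-0.981, 0.155, -0.12, 0.385], [-0.195, -0.755, 0.626, 1.011], [0.007, 0.638, 0.77, 1.239], [0.0, 0.0, 0.0, 1.0]] [-0.06250519  0.          0.          0.          0.        ]
```

View pics/a.png

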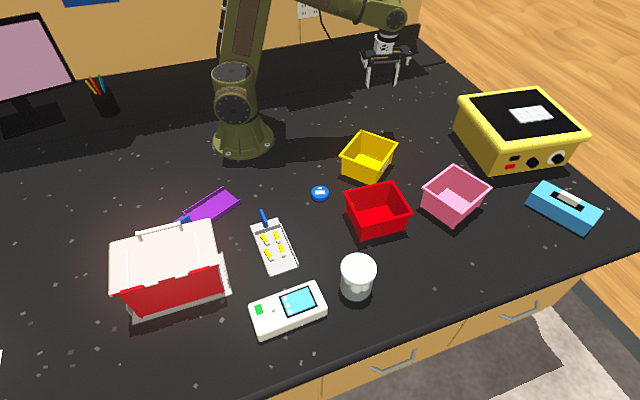

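View pics/b.png

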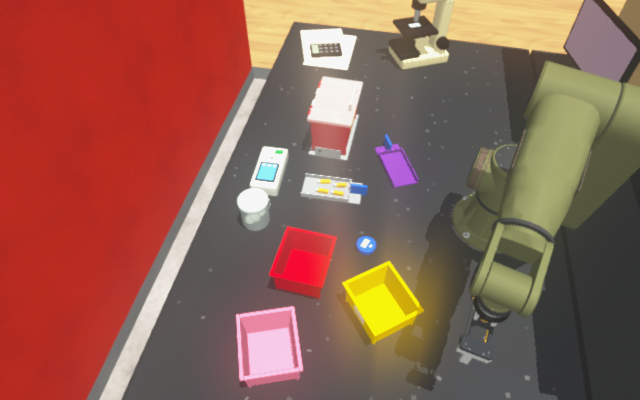

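The scene view (first picture) shows the grey tray at about (273,247) with its blue grip at (263,216), and the purple look-alike at (210,205). The red small bin is at (378,208), with yellow at (368,155) and pink at (455,195). The big bin is at (167,265), the reader at (288,310), the jar at (357,277) and the timer at (320,193). The side view agrees: tray (333,187), grip (358,188), red bin (303,262), big bin (335,115).

Candidates:
- **Tray:** grey (273,247) or purple (210,205). I take grey.
- **Bin:** red (378,208), yellow (368,155) or pink (455,195). I take red.

```bash
python3 - <<'E'
from h import *
def rep(n,P,m):
    Q=P[m];print(n,len(Q),'min',np.percentile(Q,1,axis=0).round(3),'max',np.percentile(Q,99,axis=0).round(3),'med',np.median(Q,axis=0).round(3));return Q
for nm in('scene','side'):
    c=load(nm);P=cloud(c);hsv=cv2.cvtColor(c['frame'],cv2.COLOR_RGB2HSV);H,S,V=[hsv[...,i].astype(int) for i in range(3)]
    print(nm); X,Y,Z=P[...,0],P[...,1],P[...,2]
    bench=(abs(Z)<.01)&(X>.3)&(X<.8);print('bench z',np.median(Z[bench]))
    win=lambda u0,v0,u1,v1:(np.add.outer(np.arange(400),np.zeros(640))>=v0)&(np.add.outer(np.arange(400),np.zeros(640))<=v1)&(np.add.outer(np.zeros(400),np.arange(640))>=u0)&(np.add.outer(np.zeros(400),np.arange(640))<=u1)
    W=dict(scene=dict(tray=(235,200,302,278),bin=(335,175,420,245),big=(95,205,240,320),reader=(240,275,335,345),jar=(332,248,382,305),timer=(305,180,335,205)),
           side=dict(tray=(295,170,375,208),bin=(262,222,345,300),big=(300,70,368,165),reader=(245,140,295,198),jar=(232,182,275,232),timer=(350,230,382,258)))[nm]
    blue=(H>100)&(H<128)&(S>120)&(V>70)
    g=rep('grip',P,win(*W['tray'])&blue&(Z>.01));
    top=g[g[:,2]>np.percentile(g[:,2],95)-.006]
    r=cv2.minAreaRect((top[:,:2]*1000).astype(np.float32));print('griptop',r,top[:,2].mean())
    t=win(*W['tray'])&~blue&(Z>.002)&(Z<.045)&(S<70)&(V>90);q=rep('tray',P,t)
    print(cv2.minAreaRect((q[:,:2]*1000).astype(np.float32)))
    red=((H<8)|(H>172))&(S>150)&(V>60)
    q=rep('bin',P,win(*W['bin'])&red&(Z>.005));rim=q[(q[:,2]>.09)];print('rim',cv2.minAreaRect((rim[:,:2]*1000).astype(np.float32)))
    q=rep('big',P,win(*W['big'])&(Z>.155)&(Z<.26));l=q[(q[:,2]>.16)&(q[:,2]<.182)];print('lid',cv2.minAreaRect((l[:,:2]*1000).astype(np.float32)),np.median(l[:,2]))
    hd=q[q[:,2]>.193];print('handle',len(hd),cv2.minAreaRect((hd[:,:2]*1000).astype(np.float32)),hd[:,2].max())
    for k in('reader','jar','timer'):rep(k,P,win(*W[k])&(Z>.008))
    for k,(lo,hi) in dict(cuv=(15,35)).items():
        m=win(*W['tray'])&(H>12)&(H<38)&(S>110)&(V>90)
        n,L,st,ce=cv2.connectedComponentsWithStats(m.astype(np.uint8))
        for i in range(1,n):
            if st[i,4]>8:print('cuv',st[i,4],ce[i].round(0),np.median(P[L==i],axis=0).round(3))
c=load('scene');save(c,'c.png',(230,195,310,285),6)
E
```

```text
scene
bench z -0.0005878859786547785
grip 68 min [ 0.427 -0.041  0.014] max [ 0.486 -0.031  0.05 ] med [ 0.461 -0.038  0.043]
griptop ((456.13885498046875, -35.57686996459961), (59.05079650878906, 8.608525276184082), 0.6766219139099121) 0.04501421157467471
tray 1188 min [ 0.45  -0.081  0.002] max [0.655 0.016 0.023] med [ 0.566 -0.03   0.005]
((551.87158203125, -63.60783386230469), (212.79603576660156, 158.43553161621094), 2.2200355529785156)
bin 2498 min [0.496 0.224 0.005] max [0.654 0.4   0.102] med [0.558 0.325 0.061]
rim ((888.4325561523438, 151.6653594970703), (219.89950561523438, 921.9938354492188), 62.682594299316406)
big 5826 min [ 0.514 -0.454  0.16 ] max [ 0.675 -0.2    0.205] med [ 0.6   -0.334  0.172]
lid ((593.4127807617188, -327.08770751953125), (260.5152282714844, 169.1343231201172), 88.38589477539062) 0.17205261434954017
handle 215 ((532.3819580078125, -324.94781494140625), (111.76264953613281, 12.514823913574219), 88.1518783569336) 0.20953270733889495
reader 2956 min [ 0.739 -0.158  0.011] max [0.839 0.038 0.056] med [ 0.799 -0.065  0.049]
jar 1413 min [0.733 0.102 
[... 1009 characters left out ...]
[ 0.594 -0.305  0.175]
lid ((595.9189453125, -328.86065673828125), (275.0657653808594, 165.36477661132812), 88.57364654541016) 0.17434355340418128
handle 75 ((532.4262084960938, -322.2653503417969), (116.49711608886719, 12.489974021911621), 88.73286437988281) 0.21194858056064092
reader 1501 min [ 0.731 -0.156  0.009] max [0.833 0.144 0.116] med [ 0.776 -0.024  0.052]
jar 1334 min [0.728 0.019 0.01 ] max [0.823 0.199 0.118] med [0.768 0.16  0.092]
timer 291 min [0.368 0.152 0.009] max [0.428 0.217 0.027] med [0.399 0.188 0.02 ]
cuv 45 [325. 181.] [ 0.578 -0.058  0.015]
cuv 36 [341. 184.] [ 0.52  -0.053  0.016]
cuv 38 [323. 190.] [ 0.579 -0.012  0.016]
cuv 39 [338. 193.] [ 0.523 -0.013  0.016]
```

View pics/c.png

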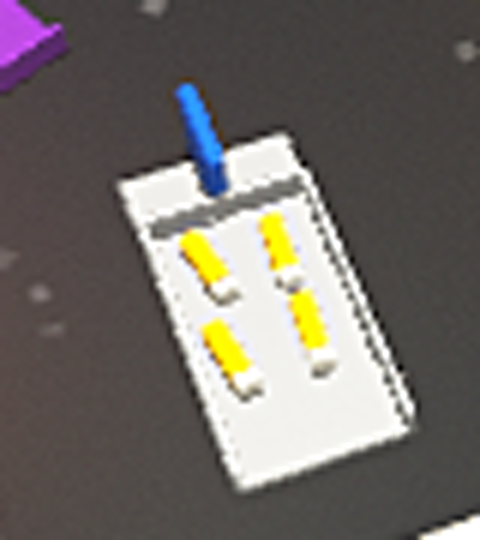

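The crop shows the grey (not purple) tray with four amber cuvettes, white caps toward the open end. Its blue grip is near crop (200,140), which is scene (263,218).

The measurements agree with the sizes given:
- **Grip:** (0.456, -0.0355), top at z 0.046.
- **Tray origin:** (0.571, -0.034), spout at x 0.656, yaw about 1°.
- **Small bin:** centre (0.574, 0.313), 158 x 178 mm, yaw about 0.
- **Lid handle:** (0.532, -0.324, about 0.204), hinge x about 0.672.

Next I move over the grip.

Emit:
play_rows --motion '[[[-0.74,-0.76,0.056,0,0,-0.038,0],[-0.74,-0.76,0.056,0,0,-0.038,0],[-0.74,-0.76,0.056,0,0,-0.038,0],[-0.74,-0.76,0.056,0,0,-0.038,0],[-0.74,-0.76,0.056,0,0,-0.038,0],[-0.74,-0.76,0.056,0,0,-0.038,0],[-0.74,-0.76,0.056,0,0,-0.038,0],[-0.74,-0.76,0.056,0,0,-0.038,0]]]'

```text
time_s: 0.9
ee_pos: [0.2599, 0.3105, 0.2105]
eef_rot: [3.141, -0.0, -3.126]
force: [0.8, 0.2, 0.0]
grip_width: 0.0469
grip_force: 0.0
```

Emit:
play_rows --motion '[[[-0.56,-0.8,0.04,0,0,0,0],[-0.56,-0.8,0.04,0,0,0,0],[-0.56,-0.8,0.04,0,0,0,0],[-0.56,-0.8,0.04,0,0,0,0],[-0.56,-0.8,0.04,0,0,0,0],[-0.56,-0.8,0.04,0,0,0,0],[-0.56,-0.8,0.04,0,0,0,0],[-0.56,-0.8,0.04,0,0,0,0]]]'

```text
time_s: 1.7
ee_pos: [0.4027, 0.1138, 0.2003]
eef_rot: [3.141, -0.0, -3.124]
force: [0.6, -0.2, -0.2]
grip_width: 0.0471
grip_force: 0.0
```

Emit:
play_rows --motion '[[[-0.216,-0.6,0.2,0,0,0,0],[-0.216,-0.6,0.2,0,0,0,0],[-0.216,-0.6,0.2,0,0,0,0],[-0.216,-0.6,0.2,0,0,0,0],[-0.216,-0.6,0.2,0,0,0,0],[-0.216,-0.6,0.2,0,0,0,0]]]'

```text
time_s: 2.3
ee_pos: [0.4594, -0.0352, 0.1506]
eef_rot: [3.141, -0.0, -3.124]
force: [0.2, 0.5, -1.0]
grip_width: 0.0472
grip_force: 0.0
```

```bash
python3 - <<'E'
from h import *
c=grab('wrist');o=get_obs();print(o['ee_pos'],o['qpos'].round(2));save(c,'w.png')
P=cloud(c);hsv=cv2.cvtColor(c['frame'],cv2.COLOR_RGB2HSV);H,S,V=[hsv[...,i].astype(int) for i in range(3)]
m=(H>100)&(H<128)&(S>120)&(V>60)&(P[...,2]>.038)&(P[...,2]<.055)
q=P[m];print(len(q),cv2.minAreaRect((q[:,:2]*1000).astype(np.float32)) if len(q)>5 else '')
E
```

```text
[ 0.45940685 -0.03496736  0.15084773] [-0.16  0.18  1.85  0.    1.11 -1.74]
991 ((406.552734375, -144.27041625976562), (263.72210693359375, 54.01215362548828), 65.79640197753906)
```

View pics/w.png

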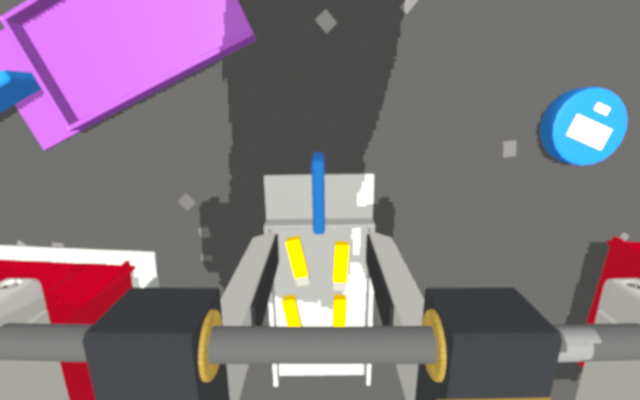

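The wrist view shows the grip at columns 313-324, rows 153-232, midway between the fingers and parallel to them. The purple tray is off to the left. I now measure the grip top and the ledge under it.

```bash
python3 - <<'E'
from h import *
c=load('wrist');P=cloud(c);hsv=cv2.cvtColor(c['frame'],cv2.COLOR_RGB2HSV);H,S,V=[hsv[...,i].astype(int) for i in range(3)]
m=(H>100)&(H<128)&(S>120)&(V>60)&(P[...,2]>.035)&(P[...,2]<.055);m[:,:290]=0;m[:,350:]=0
q=P[m];print(len(q),cv2.minAreaRect((q[:,:2]*1000).astype(np.float32)),q[:,2].mean())
print(P[185:220,275:305,2].mean(),P[180:222,290].round(3)[::8])
E
```

```text
837 ((454.23760986328125, -38.204139709472656), (58.45725631713867, 9.275148391723633), 2.030641555786133) 0.043829638540386906
0.002458179792309771 [[ 0.45  -0.063  0.002]
 [ 0.458 -0.063  0.001]
 [ 0.465 -0.063  0.002]
 [ 0.473 -0.063  0.   ]
 [ 0.48  -0.063  0.   ]
 [ 0.486 -0.063  0.005]]
```

Emit:
play_rows --motion '[[[0,-0.007,0.16,0,0,-0.001,0],[0,-0.007,0.3,0,0,-0.001,0],[0,-0.007,0.4,0,0,-0.001,0],[0,-0.007,0.45,0,0,-0.001,0],[0,-0.007,0.482,0,0,-0.001,0],[0,-0.007,0.482,0,0,-0.001,0],[0,-0.007,0.482,0,0,-0.001,0]]]'

```text
time_s: 3.05
ee_pos: [0.4601, -0.0382, 0.0309]
eef_rot: [-3.141, 0.001, -3.119]
force: [0.2, -0.2, -0.4]
grip_width: 0.0469
grip_force: 0.0
```

Emit:
play_rows --motion '[[[0,0,0,0,0,0,-1],[0,0,0,0,0,0,-1],[0,0,0,0,0,0,-1],[0,0,0,0,0,0,-1],[0,0,0,0,0,0,-1],[0,0,0,0,0,0,-1],[0,0,0,0,0,0,-1]]]' --grip_force 55

```text
time_s: 3.75
ee_pos: [0.4596, -0.0384, 0.03]
eef_rot: [3.142, 0.0, -3.119]
force: [0.0, 0.7, 3.2]
grip_width: 0.0094
grip_force: 55.0
```

Emit:
play_rows --motion '[[[0,0,-0.01,0,-0.002,0,-1],[0,0,-0.03,0,-0.005,0,-1],[0,0,-0.07,0,-0.008,0,-1],[0,0,-0.13,0,-0.011,0,-1],[0,0,-0.2,0,-0.014,0,-1],[0,0,-0.28,0,-0.017,0,-1],[0,0,-0.36,0,-0.02,0,-1],[0,0,-0.43,0,-0.02,0,-1],[0,0,-0.48,0,-0.02,0,-1],[0,0,-0.5,0,-0.02,0,-1]]]'

```text
time_s: 4.75
ee_pos: [0.4598, -0.0385, 0.1567]
eef_rot: [-3.141, 0.129, -3.119]
force: [0.3, -0.1, -2.0]
grip_width: 0.0097
grip_force: 55.0
```

```bash
python3 - <<'E'
from h import *
print(get_obs()['qpos'].round(2))
c=grab('scene');s=grab('side')
im=np.hstack([cv2.resize(c['frame'][150:300,200:400],None,fx=2,fy=2),cv2.resize(s['frame'][120:270,260:460],None,fx=2,fy=2)])
cv2.imwrite('pics/d.png',im[...,::-1])
P=cloud(c);r=P[200:290,230:310].reshape(-1,3);r=r[(r[:,2]>.1)&(r[:,2]<.25)&(abs(r[:,1]+.035)<.06)]
for x0 in np.arange(.46,.68,.03):
    k=r[(r[:,0]>x0)&(r[:,0]<x0+.03)]
    if len(k):print(x0.round(2),len(k),np.percentile(k[:,2],[5,50,95]).round(3))
E
```

```text
[-0.18  0.11  1.93  0.03  0.98 -1.78]
0.46 80 [0.128 0.139 0.15 ]
0.49 264 [0.133 0.138 0.151]
0.52 251 [0.137 0.142 0.156]
0.55 232 [0.141 0.145 0.159]
0.58 290 [0.145 0.149 0.163]
0.61 285 [0.149 0.152 0.168]
0.64 207 [0.151 0.154 0.169]
```

View pics/d.png

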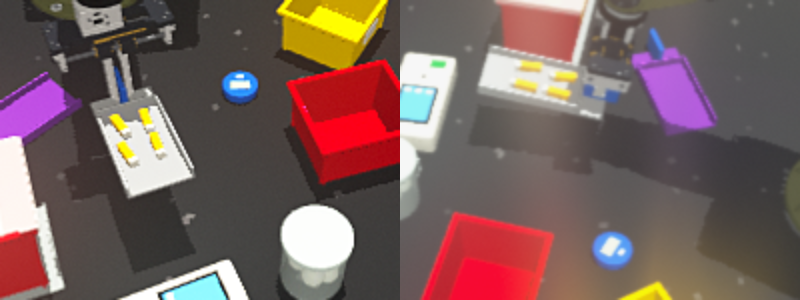

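Both views show the tray level, firmly held, with all four cuvettes aboard. It is 6° spout-up against the 7° commanded, so it sags about 1°. Next: carry it over the red bin.

```bash
cat >> h.py <<'E'
def pose(p,pitch=0,yaw=0): # pitch deg: spout down +; yaw deg of tray/tool heading
    return np.array(p,float),Ro.from_euler('z',yaw,degrees=True)*Ro.from_euler('y',pitch,degrees=True)*Ro.from_euler('xyz',[np.pi,0,np.pi])
def cur():
    o=get_obs();return o['ee_pos'],Ro.from_euler('xyz',o['eef_rot'])
def row(a,b):
    return np.r_[a[1].inv().apply(b[0]-a[0])/.25,(a[1].inv()*b[1]).as_rotvec()/(2*np.pi)].round(3).tolist()
E
python3 - <<'E'
from h import *
a=cur();y=1.3
m=pose([.432,.135,.205],-7,y);e=pose([.405,.308,.25],-3,y)
for f in(.05,.2,.4,.6,.8,1):print(row(a,(a[0]+(m[0]-a[0])*f,m[1])))
print()
for f in(.2,.4,.6,.8,.95,1):print(row(m,(m[0]+(e[0]-m[0])*f,e[1])))
print()
for t in(10,20,30,38,45,50):print(t,row(e,pose(e[0],t,y)))
E
```

```text
[0.003, 0.035, -0.01, -0.0, 0.001, -0.0]
[0.014, 0.139, -0.042, -0.0, 0.001, -0.0]
[0.028, 0.278, -0.083, -0.0, 0.001, -0.0]
[0.041, 0.418, -0.125, -0.0, 0.001, -0.0]
[0.055, 0.557, -0.166, -0.0, 0.001, -0.0]
[0.069, 0.696, -0.208, -0.0, 0.001, -0.0]

[0.014, 0.139, -0.038, 0.0, 0.011, 0.0]
[0.028, 0.278, -0.076, 0.0, 0.011, 0.0]
[0.042, 0.417, -0.114, 0.0, 0.011, 0.0]
[0.056, 0.555, -0.152, 0.0, 0.011, 0.0]
[0.066, 0.66, -0.18, 0.0, 0.011, 0.0]
[0.07, 0.694, -0.19, 0.0, 0.011, 0.0]

10 [0.0, 0.0, 0.0, 0.0, 0.036, 0.0]
20 [0.0, 0.0, 0.0, 0.0, 0.064, 0.0]
30 [0.0, 0.0, 0.0, 0.0, 0.092, 0.0]
38 [0.0, 0.0, 0.0, 0.0, 0.114, 0.0]
45 [0.0, 0.0, 0.0, 0.0, 0.133, 0.0]
50 [0.0, 0.0, 0.0, 0.0, 0.147, 0.0]
```

Emit:
play_rows --motion '[[[0.001,0.01,-0.01,0,0,0,-1],[0.003,0.035,-0.04,0,0,0,-1],[0.008,0.08,-0.08,0,0,0,-1],[0.014,0.14,-0.11,0,0,0,-1],[0.021,0.21,-0.14,0,0,0,-1],[0.03,0.3,-0.17,0,0,0,-1],[0.039,0.39,-0.19,0,0,0,-1],[0.048,0.48,-0.2,0,0,0,-1],[0.058,0.58,-0.21,0,0,0,-1],[0.068,0.68,-0.21,0,0,0,-1]]]'

```text
time_s: 5.85
ee_pos: [0.4318, 0.1328, 0.2059]
eef_rot: [3.141, 0.127, -3.119]
force: [-0.3, 0.0, -2.5]
grip_width: 0.01
grip_force: 55.0
```

Emit:
play_rows --motion '[[[0.01,0.1,-0.03,0,0.001,0,-1],[0.02,0.2,-0.055,0,0.003,0,-1],[0.03,0.3,-0.08,0,0.005,0,-1],[0.04,0.4,-0.11,0,0.007,0,-1],[0.048,0.48,-0.13,0,0.009,0,-1],[0.055,0.55,-0.15,0,0.011,0,-1],[0.061,0.61,-0.17,0,0.011,0,-1],[0.066,0.66,-0.18,0,0.011,0,-1],[0.07,0.69,-0.19,0,0.011,0,-1],[0.07,0.7,-0.19,0,0.011,0,-1]]]'

```text
time_s: 6.85
ee_pos: [0.4049, 0.3061, 0.2501]
eef_rot: [3.141, 0.057, -3.119]
force: [-0.8, 0.6, -1.9]
grip_width: 0.0096
grip_force: 55.0
```

```bash
python3 - <<'E'
from h import *
o=get_obs();print(o['ee_pos'].round(3),o['eef_rot'].round(3),o['qpos'].round(2))
c=grab('scene');s=grab('side')
im=np.hstack([c['frame'][60:310,180:480],s['frame'][140:390,220:520]])
cv2.imwrite('pics/e.png',cv2.resize(im,None,fx=1.33,fy=1.33)[...,::-1])
a=cur()
for t in(10,20,30,38,45,50):print(t,row(a,pose(a[0],t,1.3)))
E
```

```text
[0.405 0.306 0.25 ] [ 3.141  0.057 -3.119] [ 0.59  0.16  1.63 -0.03  1.3  -1.  ]
10 [0.0, 0.0, 0.0, -0.0, 0.037, -0.0]
20 [0.0, 0.0, 0.0, -0.0, 0.065, -0.0]
30 [0.0, 0.0, 0.0, -0.0, 0.092, -0.0]
38 [0.0, 0.0, 0.0, -0.0, 0.115, -0.0]
45 [0.0, 0.0, 0.0, -0.0, 0.134, -0.0]
50 [0.0, 0.0, 0.0, -0.0, 0.148, -0.0]
```

View pics/e.png

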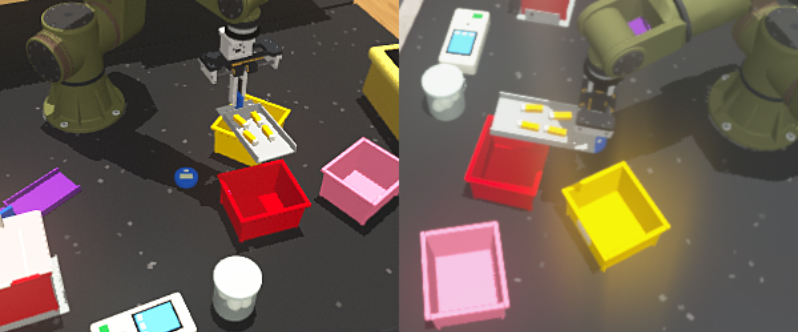

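The tray is level over the red bin with the four cuvettes aboard. I tip it slowly.

Emit:
play_rows --motion '[[[0,0,0,0,0.01,0,-1],[0,0,0,0,0.022,0,-1],[0,0,0,0,0.034,0,-1],[0,0,0,0,0.046,0,-1],[0,0,0,0,0.056,0,-1],[0,0,0,0,0.065,0,-1],[0,0,0,0,0.071,0,-1],[0,0,0,0,0.076,0,-1],[0,0,0,0,0.08,0,-1],[0,0,0,0,0.084,0,-1]]]'

```text
time_s: 7.95
ee_pos: [0.4052, 0.3053, 0.2499]
eef_rot: [3.142, -0.473, -3.12]
force: [0.5, 0.3, -1.4]
grip_width: 0.0096
grip_force: 55.0
```

Emit:
play_rows --motion '[[[0,0,0,0,0.004,0,-1],[0,0,0,0,0.008,0,-1],[0,0,0,0,0.013,0,-1],[0,0,0,0,0.018,0,-1],[0,0,0,0,0.023,0,-1],[0,0,0,0,0.029,0,-1],[0,0,0,0,0.036,0,-1],[0,0,0,0,0.043,0,-1],[0,0,0,0,0.05,0,-1],[0,0,0,0,0.05,0,-1]]]'

```text
time_s: 8.95
ee_pos: [0.4054, 0.3053, 0.2489]
eef_rot: [-3.141, -0.789, -3.12]
force: [0.8, -0.4, -2.0]
grip_width: 0.0097
grip_force: 55.0
```

```bash
python3 - <<'E'
from h import *
o=get_obs();print(o['ee_pos'].round(3),o['eef_rot'].round(3),o['qpos'].round(2),o['force'].round(1))
c=grab('scene');s=grab('side')
im=np.hstack([cv2.resize(c['frame'][90:290,280:460],None,fx=2,fy=2),cv2.resize(s['frame'][160:360,240:420],None,fx=2,fy=2)])
cv2.imwrite('pics/f.png',im[...,::-1])
E
```

```text
[0.405 0.305 0.249] [-3.141 -0.789 -3.12 ] [ 0.43  0.59  1.23  0.32  2.05 -1.12] [ 0.8 -0.4 -2. ]
```

View pics/f.png

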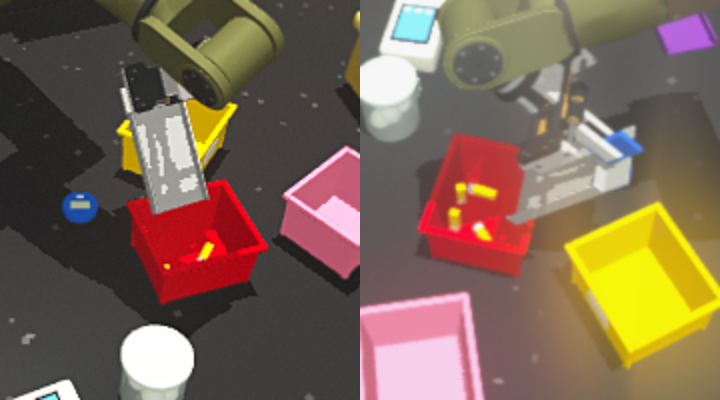

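All four cuvettes lie inside the red bin (side crop: (461,192), (482,192), (455,220), (483,232)), and the tray is empty. I tip the tray back and return it.

Emit:
play_rows --motion '[[[0,0,0,0,-0.01,0,-1],[0,0,0,0,-0.025,0,-1],[0,0,0,0,-0.04,0,-1],[0,0,0,0,-0.055,0,-1],[0,0,0,0,-0.07,0,-1],[0,0,0,0,-0.085,0,-1],[0,0,0,0,-0.1,0,-1],[0,0,0,0,-0.115,0,-1],[0,0,0,0,-0.128,0,-1],[0,0,0,0,-0.128,0,-1]]]'

```text
time_s: 10.05
ee_pos: [0.4041, 0.3057, 0.2509]
eef_rot: [3.14, 0.022, -3.118]
force: [0.3, 0.4, -2.4]
grip_width: 0.0096
grip_force: 55.0
```

```bash
python3 - <<'E'
from h import *
a=cur();y=1.3;print(a[0],get_obs()['eef_rot'])
m=pose([.432,.12,.20],-1,y);e=pose([.4596,-.0384,.10],-1,y)
print(row(a,m),row(m,e),row(e,pose([.4596,-.0384,.031],-1,y)))
E
```

```text
[0.40414497 0.30572447 0.25094462] [ 3.14048503  0.02191667 -3.11780324]
[-0.089, -0.746, 0.205, 0.0, 0.001, 0.0] [-0.089, -0.636, 0.402, 0.0, 0.0, 0.0] [0.005, -0.0, 0.276, 0.0, 0.0, 0.0]
```

Emit:
play_rows --motion '[[[-0.01,-0.07,0.0,0,0,0,-1],[-0.02,-0.2,0.03,0,0,0,-1],[-0.04,-0.35,0.08,0,0,0,-1],[-0.06,-0.5,0.13,0,0,0,-1],[-0.08,-0.64,0.18,0,0,0,-1],[-0.089,-0.746,0.205,0,0,0,-1],[-0.089,-0.746,0.205,0,0,0,-1]]]'

```text
time_s: 10.75
ee_pos: [0.4325, 0.1172, 0.1984]
eef_rot: [3.141, 0.016, -3.123]
force: [-0.4, 0.8, -1.9]
grip_width: 0.0095
grip_force: 55.0
```

Emit:
play_rows --motion '[[[-0.01,-0.1,0.05,0,0,0,-1],[-0.03,-0.24,0.13,0,0,0,-1],[-0.05,-0.38,0.23,0,0,0,-1],[-0.07,-0.5,0.32,0,0,0,-1],[-0.085,-0.6,0.38,0,0,0,-1],[-0.089,-0.636,0.402,0,0,0,-1],[-0.089,-0.636,0.402,0,0,0,-1],[-0.089,-0.636,0.402,0,0,0,-1]]]'

```text
time_s: 11.55
ee_pos: [0.4605, -0.0381, 0.0996]
eef_rot: [3.141, 0.019, -3.119]
force: [0.1, 0.7, -1.5]
grip_width: 0.0099
grip_force: 55.0
```

```bash
python3 - <<'E'
from h import *
a=cur();print(a[0],get_obs()['eef_rot'])
c=grab('scene');P=cloud(c);r=P[195:290,225:310].reshape(-1,3);r=r[(r[:,2]>.055)&(r[:,2]<.16)&(abs(r[:,1]+.035)<.06)]
for x0 in np.arange(.49,.68,.03):
    k=r[(r[:,0]>x0)&(r[:,0]<x0+.03)]
    if len(k):print(x0.round(2),len(k),np.percentile(k[:,2],[5,50,95]).round(3))
print(row(a,pose([.4596,-.0384,.031],-1,1.3)))
E
```

```text
[ 0.46050503 -0.03806886  0.09962581] [ 3.1411642   0.01919731 -3.11923134]
0.49 282 [0.071 0.075 0.09 ]
0.52 247 [0.072 0.075 0.09 ]
0.55 261 [0.072 0.075 0.09 ]
0.58 266 [0.073 0.076 0.091]
0.61 291 [0.073 0.076 0.091]
0.64 188 [0.073 0.077 0.092]
[0.009, -0.001, 0.274, 0.0, 0.0, -0.0]
```

Emit:
play_rows --motion '[[[0,0,0.06,0,0,0,-1],[0,0,0.14,0,0,0,-1],[0,0,0.2,0,0,0,-1],[0,0,0.24,0,0.001,0,-1],[0,0,0.26,0,0.001,0,-1],[0,0,0.27,0,0.001,0,-1],[0,0,0.278,0,0.001,0,-1],[0,0,0.28,0,0.001,0,-1],[0,0,0.28,0,0.001,0,-1]]]'

```text
time_s: 12.5
ee_pos: [0.462, -0.0387, 0.0302]
eef_rot: [-3.142, 0.014, -3.119]
force: [-2.9, 2.3, 9.6]
grip_width: 0.0098
grip_force: 55.0
```

Emit:
play_rows --motion '[[[0,0,0,0,0,0,-0.5],[0,0,0,0,0,0,-0.2],[0,0,0,0,0,0,0],[0,0,0,0,0,0,0],[0,0,0,0,0,0,0],[0,0,-0.1,0,0,0,0],[0,0,-0.25,0,0,0,0],[0,0,-0.45,0,0,0,0],[0,0,-0.65,0,0,0,0],[0,0,-0.8,0,0,0,0]]]'

```text
time_s: 13.5
ee_pos: [0.459, -0.0389, 0.2321]
eef_rot: [-3.141, 0.015, -3.119]
force: [-0.4, 0.1, 0.5]
grip_width: 0.0469
grip_force: 0.0
```

```bash
python3 - <<'E'
from h import *
o=get_obs();print(o['ee_pos'],o['eef_rot'],o['qpos'].round(2))
c=grab('scene');P=cloud(c);r=P[195:290,225:310].reshape(-1,3);r=r[(r[:,2]>.002)&(r[:,2]<.05)&(abs(r[:,1]+.035)<.06)]
for x0 in np.arange(.49,.68,.03):
    k=r[(r[:,0]>x0)&(r[:,0]<x0+.03)]
    if len(k):print(x0.round(2),len(k),np.percentile(k[:,2],[5,50,95]).round(3))
E
```

```text
[ 0.45904665 -0.03892375  0.23212991] [-3.14110186  0.01508824 -3.11933682] [-0.17  0.08  1.76  0.    1.28 -1.76]
0.49 247 [0.002 0.005 0.021]
0.52 186 [0.002 0.004 0.019]
0.55 204 [0.002 0.004 0.019]
0.58 212 [0.002 0.004 0.02 ]
0.61 222 [0.002 0.004 0.019]
0.64 151 [0.002 0.004 0.019]
0.67 38 [0.002 0.002 0.004]
```

The tray lies flat again: the floor top reads 4 mm along its length. Now the lid handle, reached with the tool turned 90° so the jaws close across the bar.

```bash
cat >> h.py <<'E'
YB=-1.5
def lp(p,tilt=0):
    return np.array(p,float),Ro.from_euler('z',YB,degrees=True)*Ro.from_euler('y',tilt,degrees=True)*Ro.from_euler('xyz',[np.pi,0,np.pi/2])
E
python3 - <<'E'
from h import *
a=cur();m=lp([.50,-.18,.30]);e=lp([.532,-.325,.30]);
print(row(a,m),row(m,e),m[1].as_matrix().round(2).tolist())
E
```

```text
[-0.15, -0.567, -0.247, 0.003, 0.003, 0.258] [-0.576, 0.143, 0.0, 0.0, 0.0, 0.0] [[0.03, 1.0, 0.0], [1.0, -0.03, -0.0], [-0.0, 0.0, -1.0]]
```

Emit:
play_rows --motion '[[[-0.02,-0.05,-0.1,0,0,0.022,0],[-0.04,-0.12,-0.2,0,0,0.045,-0.1],[-0.07,-0.2,-0.247,0,0,0.068,-0.1],[-0.1,-0.3,-0.247,0,0,0.091,-0.1],[-0.12,-0.4,-0.247,0,0,0.114,-0.1],[-0.15,-0.5,-0.247,0.001,0.001,0.137,-0.1],[-0.15,-0.56,-0.247,0.001,0.001,0.16,-0.1],[-0.15,-0.567,-0.247,0.002,0.002,0.183,-0.1],[-0.15,-0.567,-0.247,0.002,0.002,0.206,-0.1],[-0.15,-0.567,-0.247,0.003,0.003,0.229,-0.1]]]'

```text
time_s: 14.55
ee_pos: [0.4988, -0.18, 0.2906]
eef_rot: [-3.129, -0.0, 1.719]
force: [-0.0, -0.5, -0.1]
grip_width: 0.0421
grip_force: 0.0
```

```bash
python3 - <<'E'
from h import *
a=cur();e=lp([.532,-.325,.30]);o=get_obs();print(o['qpos'].round(2),row(a,e))
E
```

```text
[-0.41  0.22  1.47 -0.01  1.46 -0.56] [-0.593, 0.046, -0.038, -0.002, 0.0, 0.028]
```

Emit:
play_rows --motion '[[[-0.15,0.01,-0.01,-0.002,0,0.014,-0.1],[-0.3,0.02,-0.02,-0.002,0,0.028,-0.1],[-0.45,0.035,-0.03,-0.002,0,0.028,-0.1],[-0.593,0.046,-0.038,-0.002,0,0.028,-0.1],[-0.593,0.046,-0.038,-0.002,0,0.028,-0.1],[-0.593,0.046,-0.038,-0.002,0,0.028,-0.1]]]'

```text
time_s: 15.15
ee_pos: [0.5329, -0.3248, 0.2995]
eef_rot: [-3.141, 0.0, 1.548]
force: [0.2, -0.7, -0.5]
grip_width: 0.0419
grip_force: 0.0
```

```bash
python3 - <<'E'
from h import *
c=grab('wrist');o=get_obs();a=cur();print(o['ee_pos'],o['eef_rot'],o['qpos'].round(2));save(c,'g.png')
P=cloud(c);Z=P[...,2]
m=(Z>.192)&(Z<.215)&(abs(P[...,0]-.532)<.04)&(abs(P[...,1]+.325)<.075)
q=P[m];print(m.sum())
r=cv2.minAreaRect((q[:,:2]*1000).astype(np.float32));print(r,np.percentile(q[:,2],[50,99]))
v,u=np.nonzero(m);print(u.min(),u.max(),v.min(),v.max())
E
```

```text
[ 0.53300035 -0.32407471  0.29998527] [3.14142897e+00 4.82449182e-04 1.54898997e+00] [-0.6   0.43  1.17 -0.    1.54 -0.58]
2309
((531.220947265625, -326.5131530761719), (111.49830627441406, 11.835981369018555), 88.93893432617188) [0.20426219 0.20639948]
312 328 133 278
```

View pics/g.png

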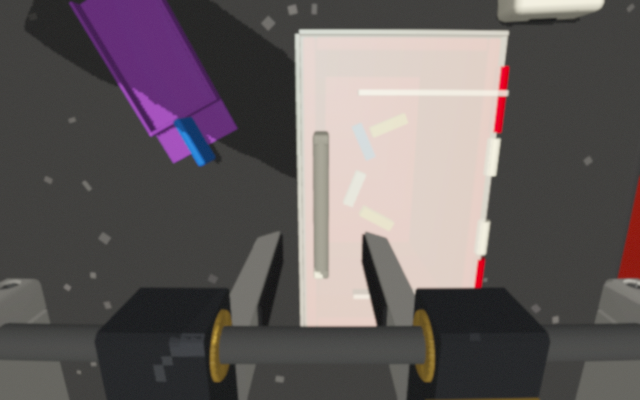

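The wrist view shows the white bar at columns 312-328, rows 133-278, parallel to and centred between the fingers. It measures centre (0.5315, -0.326) and top 0.206, as expected. I descend and grip.

Emit:
play_rows --motion '[[[-0.008,-0.005,0.12,0,0,0,-0.1],[-0.008,-0.005,0.24,0,0,0,-0.1],[-0.008,-0.005,0.33,0,0,0,-0.1],[-0.008,-0.005,0.38,0,0,0,-0.1],[-0.008,-0.005,0.397,0,0,0,-0.1],[-0.008,-0.005,0.397,0,0,0,-0.1],[-0.008,-0.005,0.397,0,0,0,-0.1]]]'

```text
time_s: 15.9
ee_pos: [0.5322, -0.3266, 0.2027]
eef_rot: [3.139, 0.002, 1.549]
force: [0.1, -0.4, 0.5]
grip_width: 0.0419
grip_force: 0.0
```

Emit:
play_rows --motion '[[[0,0,0,0,0,0,-1],[0,0,0,0,0,0,-1],[0,0,0,0,0,0,-1],[0,0,0,0,0,0,-1],[0,0,0,0,0,0,-1],[0,0,0,0,0,0,-1]]]' --grip_force 30

```text
time_s: 16.5
ee_pos: [0.5319, -0.3266, 0.2014]
eef_rot: [3.141, 0.001, 1.549]
force: [-0.5, -1.0, 1.4]
grip_width: 0.0108
grip_force: 30.0
```

```bash
python3 - <<'E'
from h import *
o=get_obs();print(o['ee_pos'],o['force'].round(1),o['grip_width'])
a=cur();r=np.hypot(.14,.032);t0=np.arctan2(.032,.14)
h=Ro.from_euler('z',YB,degrees=True)
def at(th,tilt):
    t=np.radians(th)
    d=np.array([-r*np.cos(t0+t)+r*np.cos(t0),0,r*np.sin(t0+t)-r*np.sin(t0)])
    return lp(a[0]+h.apply(d),tilt)
print([row(a,at(t,t*.55)) for t in(1,3,6,9,12,15,18,21,24,25)])
b=at(25,25*.55)
print([row(b,at(t,t*.55)) for t in(27,30,33,36,38.5,41,43,44.5,45)]);print(at(45,0)[0])
E
```

```text
[ 0.53188883 -0.32662573  0.20140843] [-0.5 -1.   1.4] 0.010842190237612893
[[-0.0, 0.002, -0.01, 0.002, 0.0, 0.001], [-0.0, 0.007, -0.029, 0.005, 0.0, 0.001], [-0.0, 0.017, -0.058, 0.009, 0.0, 0.001], [-0.0, 0.027, -0.086, 0.014, 0.0, 0.001], [-0.0, 0.039, -0.114, 0.018, 0.0, 0.001], [-0.0, 0.052, -0.141, 0.023, 0.0, 0.001], [-0.0, 0.067, -0.167, 0.028, 0.0, 0.001], [-0.001, 0.083, -0.192, 0.032, 0.0, 0.001], [-0.001, 0.101, -0.217, 0.037, 0.0, 0.001], [-0.001, 0.107, -0.225, 0.038, 0.0, 0.001]]
[[-0.0, 0.009, -0.018, 0.003, -0.0, -0.0], [-0.0, 0.022, -0.045, 0.008, 0.0, -0.0], [0.0, 0.038, -0.071, 0.012, -0.0, 0.0], [-0.0, 0.054, -0.096, 0.017, 0.0, -0.0], [-0.0, 0.069, -0.116, 0.021, 0.0, -0.0], [0.0, 0.085, -0.135, 0.024, -0.0, -0.0], [-0.0, 0.098, -0.151, 0.028, -0.0, -0.0], [-0.0, 0.108, -0.162, 0.03, 0.0, 0.0], [-0.0, 0.112, -0.165, 0.031, -0.0, -0.0]]
[ 0.5954995  -0.32829144  0.2910308 ]
```

Emit:
play_rows --motion '[[[0,0.002,-0.01,0.002,0,0,-1],[0,0.007,-0.029,0.005,0,0,-1],[0,0.017,-0.058,0.009,0,0,-1],[0,0.027,-0.086,0.014,0,0,-1],[0,0.039,-0.114,0.018,0,0,-1],[0,0.052,-0.141,0.023,0,0,-1],[0,0.067,-0.167,0.028,0,0,-1],[0,0.083,-0.192,0.032,0,0,-1],[0,0.101,-0.217,0.037,0,0,-1],[0,0.107,-0.225,0.038,0,0,-1]]]'

```text
time_s: 17.5
ee_pos: [0.5583, -0.3272, 0.2577]
eef_rot: [-2.9, 0.001, 1.549]
force: [-6.8, 0.1, 0.3]
grip_width: 0.0108
grip_force: 30.0
```

```bash
python3 - <<'E'
from h import *
o=get_obs();print(o['ee_pos'],o['eef_rot'].round(3),o['force'].round(1),o['grip_width'],o['qpos'].round(2))
E
```

```text
[ 0.5583411  -0.32721907  0.25771483] [-2.900e+00  1.000e-03  1.549e+00] [-6.8  0.1  0.3] 0.010800295218260526 [-0.54  0.64  0.97 -0.12  1.74 -0.53]
```

Emit:
play_rows --motion '[[[0,0.009,-0.018,0.003,0,0,-1],[0,0.022,-0.045,0.008,0,0,-1],[0,0.038,-0.071,0.012,0,0,-1],[0,0.054,-0.096,0.017,0,0,-1],[0,0.069,-0.116,0.021,0,0,-1],[0,0.085,-0.135,0.024,0,0,-1],[0,0.098,-0.151,0.028,0,0,-1],[0,0.108,-0.162,0.03,0,0,-1],[0,0.112,-0.165,0.031,0,0,-1],[0,0.112,-0.165,0.031,0,0,-1]]]'

```text
time_s: 18.5
ee_pos: [0.595, -0.328, 0.2917]
eef_rot: [-2.707, 0.001, 1.548]
force: [-6.3, -0.4, 3.2]
grip_width: 0.0113
grip_force: 30.0
```

```bash
python3 - <<'E'
from h import *
o=get_obs();print(o['ee_pos'],o['eef_rot'].round(3),o['force'].round(1),o['grip_width'])
a=grab('scene');b=grab('side')
im=np.hstack([a['frame'][100:340,80:480],b['frame'][40:280,200:600]]);cv2.imwrite('pics/i.png',im[...,::-1])
for c in(a,b):
    P=cloud(c).reshape(-1,3);hx=.6715
    q=P[(P[:,0]>.53)&(P[:,0]<.67)&(P[:,1]>-.46)&(P[:,1]<-.19)&(P[:,2]>.175)&(P[:,2]<.34)]
    q=q[(abs(q[:,1]+.327)>.065)]
    # lid plane via RANSAC-like line fit in x,z
    best=None;rng=np.random.default_rng(0)
    for _ in range(400):
        i,j=rng.choice(len(q),2,False);d=q[j,[0,2]]-q[i,[0,2]];L=np.hypot(*d)
        if L<.04:continue
        n=np.array([-d[1],d[0]])/L;k=abs((q[:,[0,2]]-q[i,[0,2]])@n)<.003
        if best is None or k.sum()>best.sum():best=k
    p=np.polyfit(q[best,0],q[best,2],1);print(len(q),best.sum(),'angle',np.degrees(np.arctan(-p[0])),'z at hinge',np.polyval(p,hx),q[best].min(0),q[best].max(0))
E
```

```text
[ 0.59501592 -0.32804595  0.29170408] [-2.707e+00  1.000e-03  1.548e+00] [-6.3 -0.4  3.2] 0.01125233238553993
3530 2683 angle 44.287299139505606 z at hinge 0.17224844655636684 [ 0.55563177 -0.45854601  0.17504553] [ 0.66994995 -0.1967216   0.28388166]
594 330 angle 43.282994960273854 z at hinge 0.18141269562121098 [ 0.5581215  -0.45204951  0.17956954] [ 0.66987672 -0.19517052  0.28710809]
```

View pics/i.png

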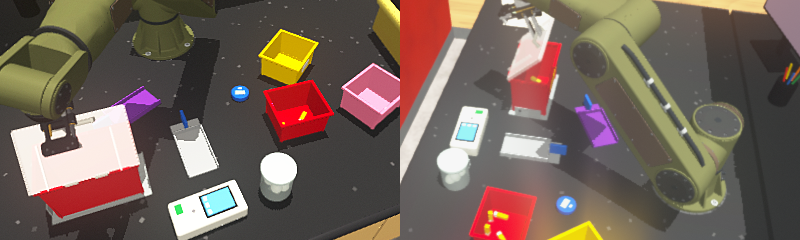

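The view shows the lid held open at 44-45°: 44.3° by depth, 45.2° by grip geometry. The tray lies flat and empty at (195,150), the cuvettes are in the upright red bin at (300,112), and the reader, jar and timer have not moved.

```bash
python3 -c "
from station import workorder
print(workorder.hand_in())"
```

```text
the job is handed in; nothing more can be done
None
```

The job is handed in at about 18.6 s: all four cuvettes are in the upright small red bin, the empty tray lies flat on the bench, and the arm is still holding the sharps bin lid open at about 45° (measured 44–45°).

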